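# Hold the missing side-guide section in place over the biscuit belt

## Task

Pick up the loose side-guide section that stands on the blue belt, bring it upright into the gap between the two fitted guide sections, clear of the belt, with the two tapped holes in its steel back in line with the two sprung heads, and press it squarely and steadily back until both heads are pushed in about halfway (some 14 N in all), so that its white face runs flush with its neighbours. Never drive a head to the end of its travel, and leave the biscuits and the screwdriver where they are. Finish while still holding the section pressed there: the fitter on the far side is about to screw it on.

Things in the scene. Friction and masses are not known exactly. Their poses are not given: they have to be found in the camera images.
- rail: The loose guide section, a bar standing upright on the belt, 220 long (its y), 28 thick (x), 56 high (z), about 0.4 kg: white plastic strip 10 thick in front (-x), steel channel 18 thick at the back (+x, at the start away from the robot within 30 degrees). Origin: centre of the underside; faces at x = -14 and +14. Grip it across the 28 mm from above, best in the middle, where both heads press alike.
- rail_hole_l (a point): Centre of the left tapped hole (8 mm, in a bright 20 mm bush) on the section's back face: at (+14, +70, 28) mm in the section's frame. Axes as the section's.
- rail_hole_r (a point): Centre of the right tapped hole on the section's back face: at (+14, -70, 28) mm in the section's frame. Axes as the section's.
- stand: Steel guide stand, fixed to the deck (height 0) beyond the belt; x away from the robot, square to the guide line, y along it. Origin: on the deck midway between two sprung heads, below the plane of their free faces. Heads at y = +70 and -70, axis 48 high. Behind them 29 mm thick barrels start at x = +50, an upright plate 74 high at x = +125: a finger fits behind the section between the heads.
- fitted_l (a point): Middle of the white front face of the fitted guide section at the left: (-21, +175, 48) mm in the stand's frame. It is a bar like the loose one but 100 long: stand y from 125 to 225, x from -21 to +7, underside 20 and top 76 mm above the deck. The gap between the fitted sections is 250 mm, so the loose one has 15 mm to spare at each end.
- fitted_r (a point): The same for the fitted section at the right: (-21, -175, 48) mm in the stand's frame.
- head_l_face (a point): Centre of the front face of the left (+y) sprung head, a black disc 40 mm across, 8 thick, on a 14 mm rod with a coil spring; free, it lies at (0, +70, 48) mm in the stand's frame and moves back (+x) with the head. Axes as the stand's. The hole in it is 18 mm wide for an 8 mm screw, so the section's hole may be up to 5 mm off sideways or in height.
- head_r_face (a point): The same for the right (-y) sprung head, free at (0, -70, 48) mm in the stand's frame.
- head_l (a joint): How far the left head is pushed back, m: 0 free (start), 0.014 end of travel. The spring gives 2.1 N as the head begins to move and 0.7 N more per mm: 7 N at halfway (0.007). Halfway on both heads, the loose section's front face is flush with the fitted sections.
- head_r (a joint): The same for the right head; the two move independently.
- belt: The stopped blue conveyor belt, fixed: 440 (x) x 1500 (y) mm, top 12 mm above the deck; origin at the centre of its underside. With the holes in line with the heads the section's underside is 8 mm clear of the belt.
- biscuit0: A biscuit on the belt to the left, 66 mm across, 16 high; origin: centre of the underside. To be left alone.
- biscuit1: The same kind of biscuit on the belt to the right. To be left alone.
- biscuit2: The same kind of biscuit on the belt to the left, a little farther from the robot. To be left alone.
- driver: The fitter's screwdriver lying across the belt at the right, about 0.2 m long, black handle. To be left alone.

How it is judged:
By the outcome, as a careful person would: the job done as asked, in the order asked, and still so for the second after the job is handed in, while the arm keeps its last pose, push and grip.
It also fails if it takes over 43 s, if anything falls off the work surface, if the arm or the gripper's body presses on something with over 40 N, if the wrist force passes 120 N, or if a joint passes its speed limit or range.

## Robot

A 7-joint arm with a two-finger parallel gripper is mounted at the origin on the work surface. World frame = base frame: x ahead of the robot, y to its left, z up, the work surface at z = 0. Lengths are in m, angles in rad, forces in N, time in s.
With the tool pointing down it reaches from about 0.35 to 0.9 m from the base axis. Payload 19.9 kg.
Tool frame: the origin (TCP) lies between the finger pads; the fingertips stand 19 mm ahead of it and the grasp point (between the pads) is the TCP; z points along the fingers, y is the direction in which the jaws open and shut (so a half turn about z gives the same grasp; the last joint's range is limited). The gripper opens to 94 mm and grips with 3 to 60 N. Pads are 16 mm wide; open, the fingers measure 119 mm over their backs; the gripper's body (75 mm by 177 mm) begins 78 mm behind the grasp point.
Start: joints at [1.24, 0.417, -0.01, 1.614, 0.005, 1.111, -0.053], TCP at [0.179, -0.599, 0.224] pointing down, gripper open.
Joint ranges: [-2.81, 2.81], [-0.39, 2.02], [-1.27, 1.25], [0.06, 2.57], [-1.19, 4.33], [0.19, 2], [-2.82, 2.82]. Speed limits (rad/s): [1.89, 1.89, 2.39, 2.39, 3.01, 3.01, 3.01].

## Interface

Orientations are given as a 3x3 rotation matrix whose columns are the frame's x, y, z axes.
In Python, from rig import robot gives the robot as it stands. Calls block until the motion is done:
- robot.move_ptp(position, orientation): joint-space move of the TCP to a pose.
- robot.move_linear(position, velocity=0.15, frame=None, threshold=None): straight line of the TCP; frame=None keeps the orientation; velocity is the mean speed in m/s. With threshold (N) it stops when the force on the tool has changed by that much, and returns True; else False.
- robot.goto_joints(angles): joint-space move.
- robot.gripper_to(opening): finger opening in m; the grip force is fixed at half the most; returns when the fingers have stopped.
- robot.pause(seconds).
- robot.ik(position, orientation): joint angles nearest the present ones, or None.
- robot.get_state(): the state.
- robot.grab_frame(name): name is "scene" or "top" or "wrist"; returns the picture (400x640x3 uint8, red, green, blue); there is no depth.
- robot.camera_info(name): a dict with "fx", "fy", "cx", "cy" (pixels), "dist" ([k1, k2, p1, p2, k3] as OpenCV has them; the pictures are not rectified), "rvec" (rotation vector, rad) and "tvec" (3), from world to camera coordinates, as OpenCV has them. Camera axes: x right, y down, z forward; pixel columns grow to the right and rows downward; lengths in m; the calibration is good to about 2 mm. A picture is of the moment at which its call begins: read the wrist's pose just before it. camera_info takes no time and is no camera call; for the wrist camera it gives the pose at the moment of the call.
A pose or a line that the arm cannot do raises robot.PlanningError and nothing moves.
- robot.sign_off(): hands the job in, once; it reports no verdict.
The state is a dict: "time": time; "qpos": joint angles; "joint_vel": joint speeds; "effort": joint torques, N m; "ee_pos": TCP position; "tool_rot": TCP orientation; "force": force on the tool from outside, world axes, zero at the start; "moment": the same for the moment, N m; "opening": finger opening in m.
Only numpy, scipy, OpenCV 4.12 (cv2) and the standard library are available. Lean on these libraries where they do the work, as an engineer would, in place of code of your own. Each camera call takes 0.05 s, during which the arm holds its last target. There are 200 camera calls.

## Working session

There is one attempt and no reset: what is moved stays moved. The work goes in short steps, each a Python script; the robot and the scene stay as the last script left them, time stands still between calls to the robot, and variables do not carry over. Pictures are saved under pics/ and viewed, about 8 in all and at most 12, crops included, and the job is handed in when it is done.

```bash
ls; mkdir -p pics; python3 - <<'E'
from rig import robot
import cv2
for n in("scene","top"):
    cv2.imwrite(f"pics/{n}0.png",robot.grab_frame(n)[:,:,::-1]); c=robot.camera_info(n); print(n,c)
s=robot.get_state();print(s)
E
```

```text
pics
scene {'fx': 395.9396211219602, 'fy': 395.9396211219602, 'cx': 321.4987194426588, 'cy': 204.57071619120714, 'dist': array([0.01133796, 0.        , 0.        , 0.        , 0.        ]), 'rvec': array([ 1.48027454,  1.88021021, -0.95628312]), 'tvec': array([ 0.17173294, -0.23687871,  1.4000446 ])}
top {'fx': 453.31270423873644, 'fy': 453.31270423873644, 'cx': 318.5111076164555, 'cy': 197.33268975248498, 'dist': array([0.00514844, 0.        , 0.        , 0.        , 0.        ]), 'rvec': array([ 2.18206636, -2.20563761,  0.06146741]), 'tvec': array([-0.02569748,  0.49721634,  1.2483444 ])}
{'time': 0.1, 'qpos': array([ 1.23949338,  0.41792677, -0.01030223,  1.61408159,  0.00467944,
        1.11070818, -0.05298008]), 'joint_vel': array([ 8.90412853e-04, -6.10967195e-04, -1.45074400e-03, -1.95584598e-03,
        6.05828954e-04, -5.29152760e-05, -5.39782337e-05]), 'effort': array([ 8.97886875e-04, -8.52592635e+01,  6.39621075e-01, -4.26697683e+01,
       -4.89367533e-02,  1.65374688e-02,  8.56699126e-05]), 'ee_pos': array([ 0.17851038, -0.59864311,  0.22389365]), 'tool_rot': array([[ 9.58295069e-01,  2.85780365e-01, -3.78434708e-04],
       [ 2.85780608e-01, -9.58294515e-01,  1.03274184e-03],
       [-6.75145652e-05, -1.09782071e-03, -9.99999395e-01]]), 'force': array([0.25484415, 0.04452779, 0.43419255]), 'moment': array([ 0.00316739,  0.063483  , -0.01372119]), 'opening': 0.09388377037808311}
```

View pics/top0.png

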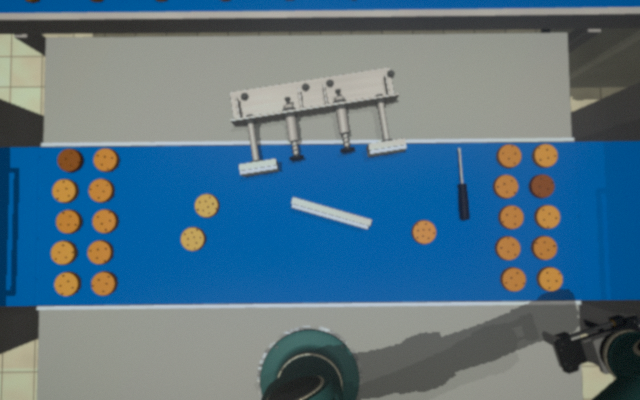

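View pics/scene0.png

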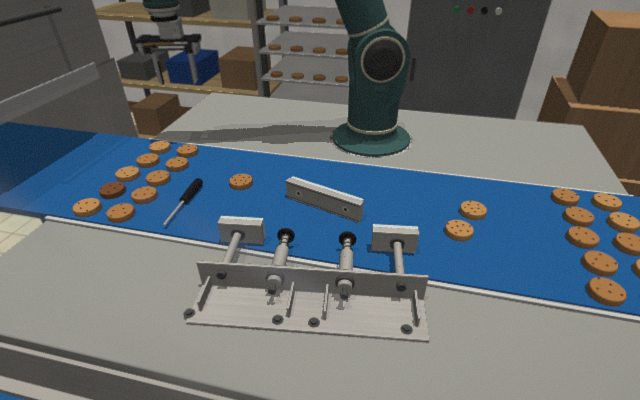

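The top view shows the rail around (331,213), the fitted sections at (258,168) and (388,147), and the heads at (297,157) and (347,150). The scene view agrees: the steel back with its holes faces the stand. Next I'll measure the top faces.

```bash
cat > h.py <<'E'
import numpy as np,cv2
from rig import robot
def cam(n):
    c=robot.camera_info(n);K=np.array([[c['fx'],0,c['cx']],[0,c['fy'],c['cy']],[0,0,1]])
    return K,c['dist'],np.array(c['rvec']),np.array(c['tvec'])
def ray(C,px):
    K,d,r,t=C;R=cv2.Rodrigues(r)[0]
    u=cv2.undistortPoints(np.float64(px).reshape(-1,1,2),K,d)[:,0]
    return -R.T@t,np.c_[u,np.ones(len(u))]@R
def onz(C,px,z):
    o,d=ray(C,px);return o+d*((z-o[2])/d[:,2:])
def proj(C,P):
    return cv2.projectPoints(np.float64(P).reshape(-1,3),C[2],C[3],C[0],C[1])[0][:,0]
def Rz(a): return np.array([[np.cos(a),-np.sin(a),0],[np.sin(a),np.cos(a),0],[0,0,1.]])
def tool(a): # tool y along dir a (rad about z), pointing down
    y=np.array([np.cos(a),np.sin(a),0]);z=np.array([0,0,-1.]);return np.c_[np.cross(y,z),y,z]
E
python3 - <<'E'
from h import *
C=cam("top");im=cv2.imread("pics/top0.png");print("cam",ray(C,[[0,0]])[0])
hsv=cv2.cvtColor(im,cv2.COLOR_BGR2HSV)
m=((hsv[...,1]<70)&(hsv[...,2]>150)).astype(np.uint8)*255
for nm,(x0,y0,x1,y1),z in(("rail",(280,185,385,240),.068),("fl",(232,157,285,182),.076),("fr",(362,139,412,160),.076)):
    mm=np.zeros_like(m);mm[y0:y1,x0:x1]=m[y0:y1,x0:x1]
    c=max(cv2.findContours(mm,0,1)[0],key=cv2.contourArea)
    w=onz(C,c[:,0],z)[:,:2].astype(np.float32)
    r=cv2.minAreaRect(w);print(nm,r,cv2.boundingRect(c));print(cv2.boxPoints(r).round(4).tolist())
cv2.imwrite("pics/c.png",cv2.resize(im[70:250,220:420],None,fx=4,fy=3.3,interpolation=cv2.INTER_CUBIC)[:600])
E
```

```text
cam [ 0.42736402 -0.02955257  1.27386609]
rail ((0.45219045877456665, -0.0625540092587471), (0.21983051300048828, 0.028505714610219002), 73.4285888671875) (291, 197, 81, 32)
[[0.40720000863075256, -0.16380000114440918], [0.4345000088214874, -0.1720000058412552], [0.49720001220703125, 0.03869999945163727], [0.4699000120162964, 0.04690000042319298]]
fl ((0.5785468220710754, 0.13057565689086914), (0.028255535289645195, 0.09860370308160782), 8.609297752380371) (239, 159, 38, 16)
[[0.557200014591217, 0.17720000445842743], [0.5720000267028809, 0.07970000058412552], [0.5999000072479248, 0.08389999717473984], [0.585099995136261, 0.18140000104904175]]
fr ((0.6284400820732117, -0.21359169483184814), (0.1306251734495163, 0.03756819665431976), 89.38040161132812) (362, 139, 50, 15)
[[0.609000027179718, -0.27869999408721924], [0.6464999914169312, -0.2791000008583069], [0.6478999853134155, -0.148499995470047], [0.6104000210762024, -0.14810000360012054]]
```

View pics/c.png

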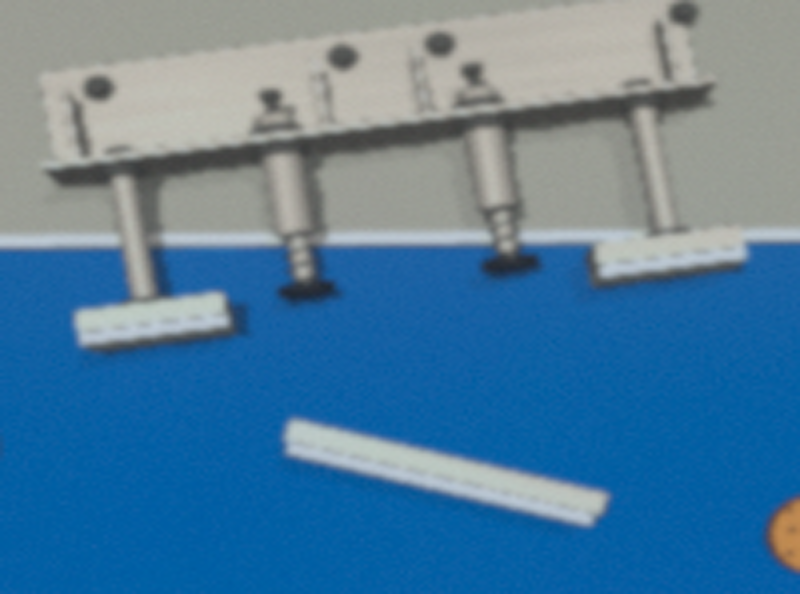

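The crop shows a clean rail outline (220 x 28.5 mm, yaw about -16.6°) and the left fitted section with yaw about 8.6°. The right section's mask merged with the belt edge. I'll move above the rail and take a wrist view.

```bash
python3 - <<'E'
from h import *
a=np.deg2rad(-16.6)
robot.move_ptp([.452,-.0626,.25],tool(a))
s=robot.get_state();print(s['time'],s['ee_pos'],s['qpos'].round(2))
C=cam("wrist");im=robot.grab_frame("wrist")[:,:,::-1].copy()
cv2.imwrite("pics/w1.png",im);np.save("w1.npy",np.array([*C[2],*C[3]]));print(C)
# predictions
R=Rz(a);rp=np.array([.452,-.0626,.012])
print(proj(C,[rp+R@p for p in ([-.014,.11,.056],[.014,.11,.056],[.014,-.11,.056],[-.014,-.11,.056])]).round(0).tolist())
b=np.deg2rad(8.6);S=np.array([.5785,.1306,0])-Rz(b)@[-.007,.175,0];print("stand",S)
print(proj(C,[S+Rz(b)@p for p in ([0,.07,.048],[0,-.07,.048],[-.021,.125,.076],[-.021,-.125,.076],[-.021,-.225,.076])]).round(0).tolist())
E
```

```text
2.2583 [ 0.45206013 -0.06351258  0.24989586] [ 0.66  0.12 -0.63  1.97  0.08  1.08 -0.29]
(array([[321.89586284,   0.        , 320.41012537],
       [  0.        , 321.89586284, 199.05417946],
       [  0.        ,   0.        ,   1.        ]]), array([-0.03624961,  0.        ,  0.        ,  0.        ,  0.        ]), array([-2.85533448,  0.41953178,  0.05455068]), array([-0.45078512,  0.03376555,  0.43509582]))
[[306.0, 77.0], [334.0, 77.0], [333.0, 275.0], [309.0, 275.0]]
stand [ 0.61158998 -0.04138562  0.        ]
[[431.0, 61.0], [473.0, 178.0], [399.0, 10.0], [482.0, 234.0], [507.0, 304.0]]
```

View pics/w1.png

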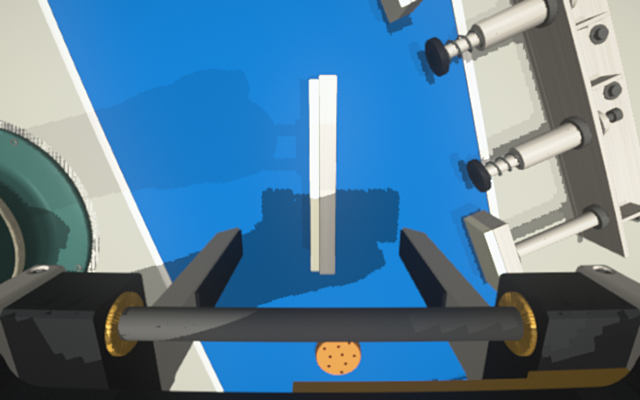

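The wrist view shows the rail at columns 309–337, rows 75–274, against a prediction of 306–334, 77–275. The heads are near (433,57) and (478,176), within about 3 px of prediction. That is good enough to grasp.

```bash
python3 - <<'E'
from h import *
a=np.deg2rad(-16.6)
robot.move_linear([.4525,-.0625,.10],velocity=.2)
robot.move_linear([.4525,-.0625,.040],velocity=.08)
robot.gripper_to(0.0)
s=robot.get_state();print(s['time'],s['ee_pos'],s['opening'],s['force'])
robot.move_linear([.4525,-.0625,.085],velocity=.1)
b=np.deg2rad(8.6);S=np.array([.6116,-.0414,0])
robot.move_linear(S+Rz(b)@[-.054,0,.085],velocity=.12,frame=tool(b))
s=robot.get_state();print(s['time'],s['ee_pos'],s['opening'],s['force'],s['tool_rot'].round(3))
for n in("wrist","scene"):
    C=cam(n);im=robot.grab_frame(n)[:,:,::-1].copy();cv2.imwrite(f"pics/{n}2.png",im)
    if n=="wrist":np.save("w2.npy",np.array([*C[2],*C[3]]))
im=cv2.imread("pics/scene2.png")[150:310,190:430]
cv2.imwrite("pics/s2c.png",cv2.resize(im,None,fx=3.3,fy=3.3,interpolation=cv2.INTER_CUBIC))
E
```

```text
5.1333 [ 0.452807   -0.06253833  0.04007774] 0.027897335951827657 [ 2.31811924 -1.22621042 -0.88177033]
6.775 [ 0.5575894  -0.04953989  0.08472522] 0.02803171010583392 [ 0.11115323 -0.56879483 -5.75044314] [[-0.149  0.989 -0.001]
 [ 0.989  0.149 -0.   ]
 [ 0.    -0.001 -1.   ]]
```

View pics/wrist2.png

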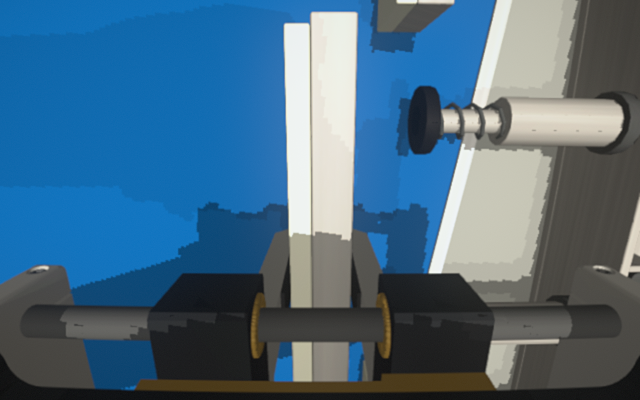

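View pics/s2c.png

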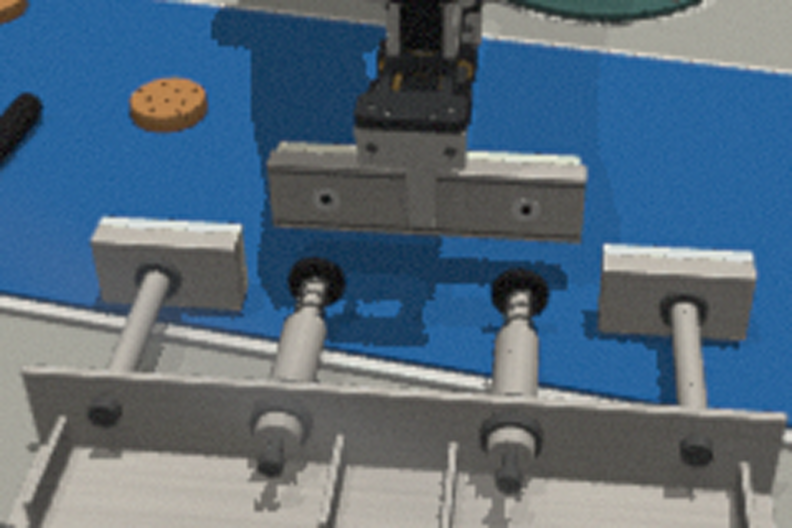

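The wrist view shows the rail held square in the jaws, with the left head at (425,120). The scene crop shows the holes at (326,198) and (526,208), and the head discs at (316,281) and (520,293). Next I'll compare these with predictions and triangulate the heads.

```bash
python3 - <<'E'
from h import *
T=cam("top");Sc=cam("scene");s=robot.get_state();p=s['ee_pos'];b=np.deg2rad(8.6);S=np.array([.6116,-.0414,0])
f=lambda q:np.array(q)/3.3+[190,150]
c=lambda q:np.array(q)/[4,3.3]+[220,70]
def tri(C1,a,C2,d):
    P=[k[0]@np.c_[cv2.Rodrigues(k[2])[0],k[3]] for k in(C1,C2)]
    u=[cv2.undistortPoints(np.float64(x).reshape(1,1,2),k[0],k[1],P=k[0])[0].T for k,x in((C1,a),(C2,d))]
    X=cv2.triangulatePoints(P[0],P[1],*u)[:,0];return X[:3]/X[3]
print("holes exp l,r",proj(Sc,[p+Rz(b)@[.014,y,0] for y in(.07,-.07)]).round(1).tolist(),"obs",f([[526,208],[326,198]]).round(1).tolist())
# dark discs by mask
def disc(im,x0,y0,x1,y1,th):
    g=im[y0:y1,x0:x1].max(2);m=(g<th).astype(np.uint8)
    n,l,st,ce=cv2.connectedComponentsWithStats(m);i=1+st[1:,4].argmax();print(st[i]+np.array([x0,y0,0,0,0]));return ce[i]+[x0,y0]
t0=cv2.imread("pics/top0.png");s2=cv2.imread("pics/scene2.png")
tl=disc(t0,287,150,310,165,70);tr=disc(t0,337,143,360,157,70)
sl=disc(s2,336,228,360,248,70);sr=disc(s2,275,224,297,246,70)
X={}
for n,a,d,y in(("l",tl,sl,.07),("r",tr,sr,-.07)):
    X[n]=tri(T,a,Sc,d);print(n,a.round(1),d.round(1),X[n].round(4),"exp disc mid",(S+Rz(b)@[.004,y,.048]).round(4), "disc px top",proj(T,S+Rz(b)@[.004,y,.048]).round(1),"scene",proj(Sc,S+Rz(b)@[.004,y,.048]).round(1))
d=X['l']-X['r'];print("dist",np.linalg.norm(d[:2]),"yaw",np.degrees(np.arctan2(-d[0],d[1])))
w=onz(T,c([[590,240],[597,282],[748,262],[745,228],[75,313],[85,348],[230,325],[225,292]]),.076)
print((w-S)@Rz(b))
E
```

```text
holes exp l,r [[347.8, 213.3], [287.2, 210.2]] obs [[349.4, 213.0], [288.8, 210.0]]
[291 155  12   5  39]
[342 148  12   4  37]
[339 231  17  16 163]
[277 228  18  18 170]
l [296.7 157.4] [347.1 237.1] [0.6039 0.0281 0.0505] exp disc mid [0.6051 0.0284 0.048 ] disc px top [[296.2 157.2]] scene [[346.5 238.3]]
r [347.2 149.5] [285.8 234.1] [ 0.6244 -0.1098  0.049 ] exp disc mid [ 0.626 -0.11   0.048] disc px top [[347. 149.]] scene [[285.  234.9]]
dist 0.13938818703366643 yaw 8.470735438107893
[[ 0.00767472 -0.12417593  0.076     ]
 [-0.02672628 -0.12310766  0.076     ]
 [-0.02681179 -0.22497387  0.076     ]
 [ 0.00076168 -0.22771852  0.076     ]
 [ 0.00399098  0.22327117  0.076     ]
 [-0.02503766  0.22099051  0.076     ]
 [-0.02206556  0.12319393  0.076     ]
 [ 0.00486242  0.12232405  0.076     ]]
```

The heads agree with the prediction: spacing 139.4 mm, height about 49 mm, yaw 8.5°. The holes sit about 2 mm towards +y, so I'll shift by -2 mm. Now down to height, approaching to just short of contact.

```bash
cat >> h.py <<'E'
b=np.deg2rad(8.55);S=np.array([.6108,-.0414,0])
def go(x,y=-.002,z=.048,v=.08,**k): return robot.move_linear(S+Rz(b)@[x,y,z],velocity=v,frame=tool(b),**k)
def st():
    s=robot.get_state();q=Rz(b).T@(s['ee_pos']-S);return s['time'],q.round(4),(Rz(b).T@s['force']).round(2),(Rz(b).T@s['moment']).round(3),round(s['opening'],4)
E
python3 - <<'E'
from h import *
go(-.054);go(-.022,v=.04);robot.pause(.3);print(*st())
for n in("scene","wrist"):
    cv2.imwrite(f"pics/{n}3.png",robot.grab_frame(n)[:,:,::-1])
im=cv2.imread("pics/scene3.png")[170:290,210:430]
cv2.imwrite("pics/s3c.png",cv2.resize(im,None,fx=3.6,fy=3.6,interpolation=cv2.INTER_CUBIC))
robot.pause(.2);print(*st())
E
```

```text
8.7417 [-0.0221 -0.002   0.048 ] [-0.5  -0.51 -5.09] [-0.004 -0.084 -0.029] 0.028
9.0417 [-0.022 -0.002  0.048] [-0.01 -0.09 -4.52] [-0.051 -0.129  0.03 ] 0.0277
```

View pics/s3c.png

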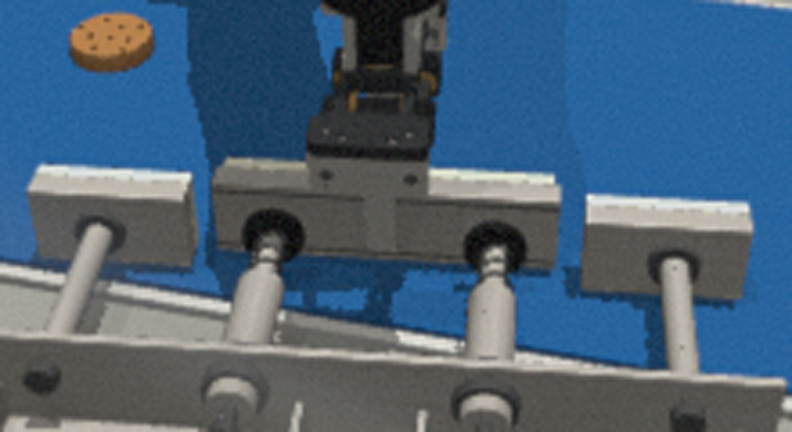

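The crop shows the rail between the fitted sections, with end edges at x≈214 and 559 and the neighbours' inner back edges at x≈194 and 585. I'll compare the gaps with the prediction, then press with force feedback.

```bash
python3 - <<'E'
from h import *
Sc=cam("scene")
P=[[-.008,-.112,.048],[-.008,.108,.048],[.007,-.125,.048],[.007,.125,.048]]
print(((proj(Sc,[S+Rz(b)@p for p in P])-[210,170])*3.6).round(0).tolist())
f0=st()[2][0]
for x in [-.017,-.0145,-.013,-.012,-.011,-.010,-.009]:
    go(x,v=.015);robot.pause(.15)
    r=[st() for _ in range(1)][0];print(x,r[0],r[1],r[2],r[3],'push',round(f0-r[2][0],2))
    if f0-r[2][0]>12: break
E
```

```text
[[209.0, 217.0], [553.0, 236.0], [184.0, 231.0], [580.0, 253.0]]
-0.017 9.675 [-0.017 -0.002  0.048] [-0.59  0.61 -4.37] [-0.091 -0.037 -0.074] push 0.58
-0.0145 10.1417 [-0.0145 -0.002   0.048 ] [-0.5   0.05 -6.16] [ 0.006 -0.139 -0.009] push 0.49
-0.013 10.5417 [-0.013 -0.002  0.048] [-0.04  0.14 -5.27] [-0.007 -0.119 -0.027] push 0.03
-0.012 10.9417 [-0.012 -0.002  0.048] [ 1.44  0.27 -5.25] [-0.045 -0.065  0.029] push -1.45
-0.011 11.3417 [-0.011 -0.002  0.048] [-0.06 -0.32 -5.83] [-0.091  0.148 -0.06 ] push 0.05
-0.01 11.7417 [-0.0103 -0.002   0.0479] [-4.75 -0.18 -2.94] [-0.048  1.012  0.023] push 4.74
-0.009 12.1417 [-0.0095 -0.002   0.0479] [-5.26 -0.12 -1.88] [-0.079  1.236 -0.046] push 5.25
```

Contact came about 3.5 mm later than expected, and the vertical load changed too. I'll average the readings and look.

```bash
python3 - <<'E'
from h import *
def avg(n=10):
    F=[];M=[]
    for _ in range(n): robot.pause(.03);r=st();F.append(r[2]);M.append(r[3])
    return r[0],r[1],np.mean(F,0).round(2),np.mean(M,0).round(3)
print(*avg())
for n in("scene","wrist"):
    cv2.imwrite(f"pics/{n}4.png",robot.grab_frame(n)[:,:,::-1])
im=cv2.imread("pics/scene4.png")[195:275,210:430]
a=cv2.resize(im,None,fx=3.6,fy=3.6,interpolation=cv2.INTER_CUBIC)
w=cv2.imread("pics/wrist4.png")[:240,200:640]
w=cv2.resize(w,(550,300));w=cv2.copyMakeBorder(w,0,0,0,a.shape[1]-550,0)
cv2.imwrite("pics/s4c.png",np.vstack([a,w]))
E
```

```text
12.475 [-0.0095 -0.002   0.0479] [-5.87  0.01 -1.79] [-0.06   1.232 -0.055]
```

View pics/s4c.png

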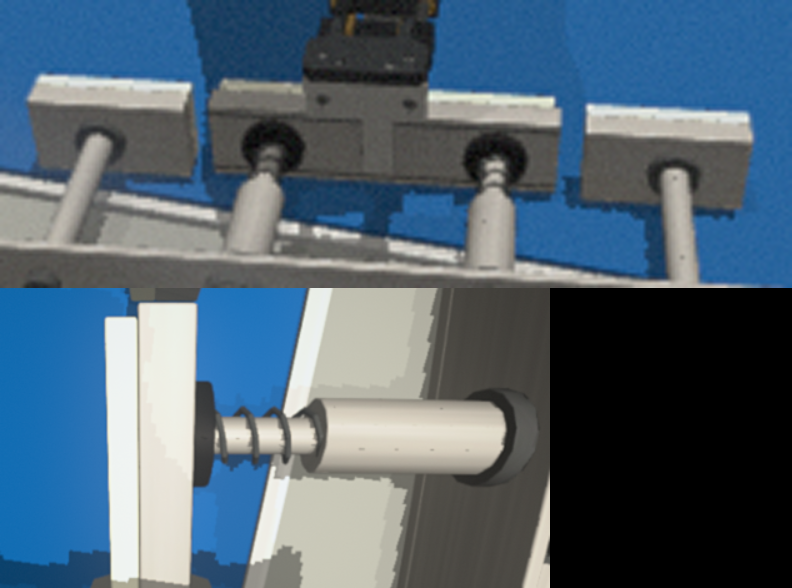

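The rail is seated on both heads. The end gaps look unequal (15 against 26 px), so I'll predict them properly and check the lateral offset.

```bash
python3 - <<'E'
from h import *
Sc=cam("scene");print("cam",(ray(Sc,[[0,0]])[0]-S)@Rz(b))
g=lambda P:((proj(Sc,[S+Rz(b)@p for p in P])-[210,195])*3.6).round(1)
for y in(-.002,.0,.001):
    print(y,g([[x,yy,z] for x,yy,z in[(-.019,-.125,.076),(.007,-.125,.076),(.007,-.125,.02),(.0045,y-.11,.076),(.0045,y-.11,.020),(.0045,y+.11,.076),(.0045,y+.11,.020),(.007,.125,.076),(.007,.125,.02),(.007,.225,.076),(.007,-.225,.076)]]).tolist())
# head disc centres vs rail ends
print(g([[.005,.07,.048],[.005,-.07,.048]]))
E
```

```text
cam [0.68178422 0.07548606 0.63646042]
-0.002 [[188.5, 80.9], [179.7, 106.6], [187.9, 173.9], [201.1, 105.2], [208.6, 172.5], [555.3, 124.6], [550.0, 192.4], [583.3, 128.7], [576.9, 196.6], [749.7, 137.9], [22.8, 98.0]]
0.0 [[188.5, 80.9], [179.7, 106.6], [187.9, 173.9], [204.3, 105.4], [211.6, 172.7], [558.6, 124.7], [553.1, 192.6], [583.3, 128.7], [576.9, 196.6], [749.7, 137.9], [22.8, 98.0]]
0.001 [[188.5, 80.9], [179.7, 106.6], [187.9, 173.9], [205.9, 105.4], [213.1, 172.8], [560.3, 124.8], [554.7, 192.7], [583.3, 128.7], [576.9, 196.6], [749.7, 137.9], [22.8, 98.0]]
[[491.6 156.2]
 [270.2 143.7]]
```

```bash
python3 - <<'E'
import cv2,numpy as np
im=cv2.imread("pics/scene4.png")[195:275,210:430]
h=cv2.cvtColor(im,cv2.COLOR_BGR2HSV)
# blue-ness profile along rows through bars: print runs of non-blue
for r in (26,30,34,38,42):
    blue=(h[r,:,1]>110); e=np.flatnonzero(np.diff(blue.astype(int)))
    # subpixel via saturation crossing
    S=h[r,:,1].astype(float);print(r,[round((i+(110-S[i])/(S[i+1]-S[i]))*3.6,1) for i in e])
E
```

```text
26 [np.float64(25.9), np.float64(192.0), np.float64(208.4), np.float64(542.0)]
30 [np.float64(26.5), np.float64(193.3), np.float64(206.3), np.float64(560.3), np.float64(582.9), np.float64(693.6), np.float64(697.7), np.float64(706.2)]
34 [np.float64(28.7), np.float64(194.2), np.float64(206.8), np.float64(560.4), np.float64(582.1), np.float64(750.2)]
38 [np.float64(31.7), np.float64(196.6), np.float64(208.3), np.float64(254.8), np.float64(256.2), np.float64(294.7), np.float64(295.5), np.float64(558.0), np.float64(581.4), np.float64(752.4)]
42 [np.float64(34.7), np.float64(196.6), np.float64(210.1), np.float64(556.8), np.float64(580.8), np.float64(750.2)]
```

The rail lines up with the heads within about 1–2 mm, inside the tolerance. Continuing the steady press.

```bash
cat >> h.py <<'E'
def avg(n=8):
    F=[];M=[]
    for _ in range(n): robot.pause(.03);r=st();F.append(r[2]);M.append(r[3])
    return r[0],r[1],np.mean(F,0).round(2),np.mean(M,0).round(3),r[4]
E
python3 - <<'E'
from h import *
for x in [-.0075,-.006,-.0045,-.0035,-.003,-.0025,-.002]:
    go(x,v=.01);r=avg();print(x,*r)
    if r[2][0]<-12.5: break
cv2.imwrite("pics/scene5.png",robot.grab_frame("scene")[:,:,::-1])
cv2.imwrite("pics/wrist5.png",robot.grab_frame("wrist")[:,:,::-1])
im=cv2.imread("pics/scene5.png")[195:275,210:430]
a=cv2.resize(im,None,fx=3.6,fy=3.6,interpolation=cv2.INTER_CUBIC)
w=cv2.imread("pics/wrist5.png")[:240,200:640]
w=cv2.resize(w,(550,300));w=cv2.copyMakeBorder(w,0,0,0,a.shape[1]-550,0)
cv2.imwrite("pics/s5c.png",np.vstack([a,w]))
E
```

```text
-0.0075 13.1417 [-0.0082 -0.0021  0.0479] [-8.2  -0.36 -0.6 ] [-0.018  1.609 -0.047] 0.028
-0.006 13.7083 [-0.0069 -0.002   0.0479] [-9.9   0.58  1.09] [ 0.011  1.989 -0.03 ] 0.0279
-0.0045 14.275 [-0.0056 -0.002   0.0478] [-11.52   0.43   2.22] [ 0.02   2.332 -0.037] 0.0278
-0.0035 14.7917 [-0.0048 -0.0021  0.0478] [-12.61   0.24   2.9 ] [ 0.011  2.554 -0.018] 0.0276
```

View pics/s5c.png

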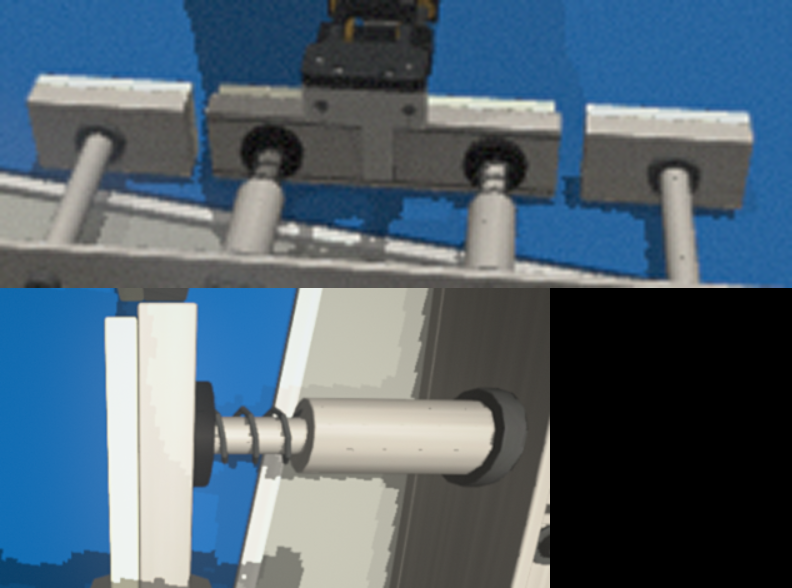

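The scene crop shows the rail's top front edge in line with the neighbours', and the wrist view shows the head flush on the back face. I'll make the last small push, then check in close-up for height and pitch.

```bash
python3 - <<'E'
from h import *
for x in [-.0029,-.0024,-.0019]:
    go(x,z=.0482,v=.01);r=avg();print(x,*r)
    if r[2][0]<-13.7: break
ims=[robot.grab_frame("scene")[:,:,::-1].astype(float) for _ in range(6)]
im=np.mean(ims,0).astype(np.uint8);cv2.imwrite("pics/scene6.png",im)
z=cv2.resize(im[212:252,214:424],None,fx=3.8,fy=7,interpolation=cv2.INTER_CUBIC)
Lc=cv2.resize(im[210:250,245:295],(400,320),interpolation=cv2.INTER_CUBIC)
Rc=cv2.resize(im[215:255,345:395],(400,320),interpolation=cv2.INTER_CUBIC)
cv2.imwrite("pics/s6c.png",np.vstack([z,np.hstack([Lc,Rc])[:,:z.shape[1]] if z.shape[1]<=800 else z])[:600])
print(z.shape)
E
```

```text
-0.0029 15.4083 [-0.0045 -0.0021  0.0478] [-13.14   0.3    1.07] [-1.000e-03  2.693e+00 -2.500e-02] 0.0277
-0.0024 15.925 [-0.004  -0.002   0.0478] [-1.368e+01 -1.000e-02  1.750e+00] [ 2.000e-03  2.827e+00 -3.500e-02] 0.0277
-0.0019 16.4417 [-0.0036 -0.0021  0.0478] [-14.54   0.17   2.41] [ 0.016  2.936 -0.019] 0.028
(280, 798, 3)
```

View pics/s6c.png

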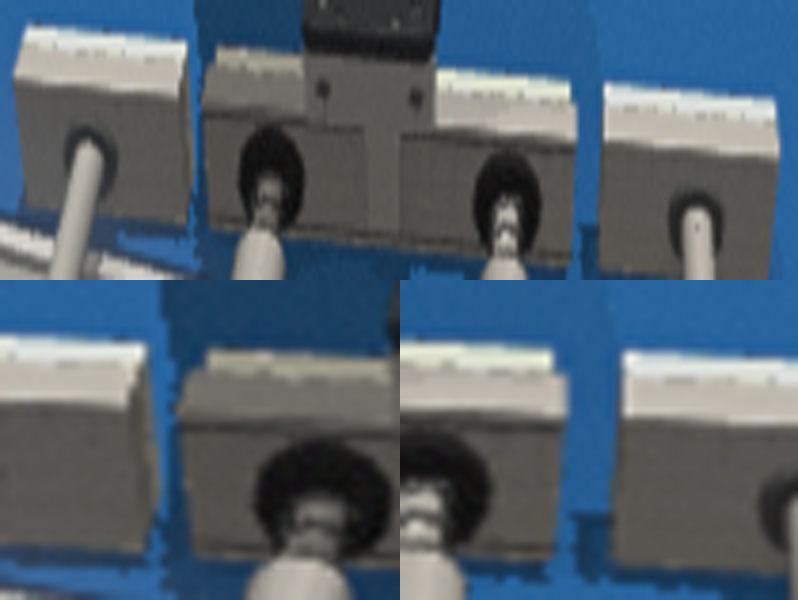

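The rail's front top edge and underside run in line with both neighbours within about 0.5 px. The push is about 14.3 N and the moment about z is unchanged, so both heads carry alike. I'll check it holds steady for a second, then hand in.

```bash
python3 - <<'E'
from h import *
print(*avg());robot.pause(1);r=avg();print(*r)
if -15.2<r[2][0]<-13.3: print(robot.sign_off())
E
```

```text
17.0083 [-0.0036 -0.0021  0.0478] [-14.28   0.23   2.33] [ 0.028  2.947 -0.012] 0.0277
18.275 [-0.0036 -0.0021  0.0478] [-14.08   0.57   2.49] [ 0.043  2.951 -0.03 ] 0.028
the job is handed in; nothing more can be done
None
```

I gripped the section across its middle (28 mm opening), carried it clear of the belt into the gap, and pressed it back in small steps. I handed the job in at 18.3 s, still holding it there.

**Last checks**
- **Push:** it held at about 14 N for over a second. The moment about the vertical axis was unchanged, so the two heads carry alike.
- **Head travel:** about 6.8 mm from the contact position, about 7 mm from the force, so roughly halfway.
- **Alignment:** in the scene picture, the front top edge and the underside run in line with both neighbours, to about 1 mm. The holes look about 1–2 mm off the heads sideways.

**What disagreed**
- **Late contact:** the heads were met about 3.5 mm later than my camera estimate, so I pressed by force, not by position.
- **Upward force:** an upward force of 7–8 N built up during the press, most likely friction at the heads as the arm gave slightly. The arm's tool position dropped only 0.2 mm.
- **End gaps:** my reading of the end gaps was inconsistent by 1–3 mm, which is within the tolerance.

The biscuits and the screwdriver were not touched.

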